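# Hang the yellow parts pail on the hook beside the grinder

### The arm

A 6-joint arm with a two-finger parallel gripper is mounted at the origin on the work surface. World frame = base frame: x ahead of the robot, y to its left, z up, the work surface at z = 0. Lengths are in m, angles in rad, forces in N, time in s.
With the tool pointing down it reaches from about 0.375 to 0.9 m from the base axis. Payload 3.1 kg.
Tool frame: the origin (TCP) lies midway between the tips of the shut fingers; the grasp point (between the pads) lies 19 mm behind it; z points along the fingers, y is the line along which they close (so a half turn about z gives the same grasp; the last joint's range is limited). The gripper opens to 85 mm and grips with 20 to 120 N. Pads are 22 mm wide; open, the fingers measure 114 mm over their backs; the gripper's body (76 mm by 85 mm) begins 54 mm behind the grasp point. The pads swing forward as they close: fully open they stand 13 mm farther back than shut.
Start: joints at [0.927, 0.527, 1.433, -0, 1.181, -0.178], TCP at [0.28, 0.559, 0.201] pointing down, gripper open.
Joint ranges: [-3.08, 3.08], [-0.75, 2.2], [0.22, 2.44], [-1.43, 4.57], [0, 2.65], [-2.85, 2.85]. Speed limits (rad/s): [2.79, 2.79, 3.14, 3.14, 3.14, 3.14].

### API

Orientations are given as a unit quaternion [x, y, z, w].
In Python, from station import manip gives the robot as it stands.
- The arm moves only by the tool move_arm, never from a script. Its argument "increments" is a list that holds one entry, the list of rows, each a list of 5 numbers: the gripper's target within -1 to 1 (shut at 1, half-way at 0, fully open at -1), then the shift along the world's x, y, z in m, then the turn about the world's z in degrees. In form: [[[fingers, dx, dy, dz, twist], ...]]. A call has 1 to 8 rows; each row shifts and turns the commanded pose from where the row before left it; what a row does not reach is not made up. A row lasts 1/10 s, in which the tool goes at most 50 mm and 8.59 degrees, less where a joint would pass 70% of its speed; a pose out of reach is approached as far as the arm can. A call with a gripper value outside its range is refused whole. The fingers move at their own pace and stop on an object; "newtons" is the grip in N (left out, the last holds). Time passes only in rows, so rows that do not move let the fingers close. It gives the time, the measured TCP pose, the force, the opening and the grip force at its end, in the units of the state.
- manip.sense(): the state, without advancing time (a new reading comes with each control period).
- manip.snapshot(name): name is "side" or "top" or "wrist"; returns a dict with "img" (420x560x3 uint8, red, green, blue), "fx", "fy", "cx", "cy" (pixels), "k1" (the pictures are not rectified: a ray, as slopes to the right and down, at radius r is drawn at 1 + k1 r^2 times it, then the intrinsics apply), "world_to_cam" (4x4, takes a point from world to camera coordinates); the wrist camera has in their place "tool_from_camera" (4x4, takes a point from camera to tool coordinates, whose origin is the TCP and whose axes are the flange's). Camera axes: x right, y down, z forward; pixel columns grow to the right and rows downward; lengths in m; the calibration is good to about 2 mm. A picture is of the moment at which its call begins: read the wrist's pose just before it. There is no depth.
- manip.sign_off(): hands the job in; it is judged then, once.
Trained networks look in the newest picture that a camera, given by its name, has taken for a name from the list of things; names that differ only in an ending like _2 or _b are one class to them, and where a whole thing is asked for, a point or a joint stands for the part that bears it (a point fixed in the world has none). Each returns a list of dicts, best first, with "confidence" (0 to 1); they miss things now and then, are a little off and sometimes report something else, mostly with a low value. They report only what shows in the picture. A call takes as long as a camera call.
- manip.spot_in(label, camera): "xyz" ([x, y, z] in m, in world coordinates, good to about 4 mm: the middle of the surface that is visible of it).
- manip.mark_of(label, camera): "xyz" ([x, y, z] in m, in world coordinates, good to about 4 mm: a listed point, or the origin of a listed thing).
The state is a dict: "t": time; "q": joint angles; "qd": joint speeds; "tau": joint torques, N m; "tcp_pos": TCP position; "tool_rot": TCP orientation; "force": force on the tool from outside, world axes, zero at the start; "ft_torque": the same for the moment, N m; "finger_gap": opening from 0.0 (shut) to 1.0 (fully open); "gripper_force": force on a finger pad.
Only numpy, scipy, OpenCV 4.12 (cv2) and the standard library are available. Lean on these libraries where they do the work, as an engineer would, in place of code of your own. Each camera call takes 0.05 s, during which the arm holds its last target. There are 200 camera calls.

### The job

Clear the bench for grinding: pick up the yellow pail of bolts by its black handle bar and hang it by that bar on the red hook arm of the blue-based stand, well inside the upturned tip and near the middle of the bar, so that it hangs level and free. Let go of it there, and leave the green pail standing where it is.

Things in the scene. Friction and masses are not known exactly. Their poses are not given: they have to be found in the camera images.
- yellow_pail: Loose open yellow plastic pail of bolts, 0.25-0.5 kg. Tub 72 (x) by 104 (y) mm, 60 tall. Rigid bow: uprights at y=+-48 (8 thick) carry a straight black handle bar along y over the tub's middle: 104 long, 16 thick (x), 30 tall, 115 to 145 mm above the underside. Opening between rim and bar, open along x: 55 high, 88 wide. Origin: centre of the underside, z up. Either way round will do.
- yellow_handle (a point): Middle of the lower face of the yellow pail's handle bar, 115 mm above the pail's origin; axes as the pail's. The bar reaches 30 mm up from here. The hook arm comes to lie right under here, so at mid-bar keep the fingertips above this level.
- green_pail: Pail of the same shape, size and frame as the yellow one, but green, with copper washers in it; to be left alone. The two pails' places may be swapped.
- hook_seat (a point): On top of the red hook arm, midway, 170 mm above the table, on a fixed stand. The arm, a level flat bar 24 mm wide, 10 thick, lies along this frame's x. To -x (roughly to the robot) it is free for 75 mm, then a tip turns up 13 mm (outer end at 83 mm). At +65 mm is its round post, 16 mm thick, no higher than the arm. Below: blue base plate 150 x 110 mm, 12 thick. z up. Above the arm all is free.

How it is judged:
At the end, for the whole second after the job is handed in: Yellow pail released, at most swaying gently, hanging on the arm by its bar: mid underside of bar 60 mm tip-side to 40 mm post-side of the seat, within 25 mm sideways, 12 mm in height; tilt under 15 deg, underside over 35 mm above the table. Green pail within 30 mm of its place and 8 deg of upright (x of yellow_handle in the frame of hook_seat between -0.06 and 0.04 m and y of yellow_handle in the frame of hook_seat between -0.025 and 0.025 m and z of yellow_handle in the frame of hook_seat between -0.012 and 0.012 m and contact force between yellow_pail and anything else above 1 N and height (world z) of yellow_pail above 0.035 m and angle between yellow_pail's own z axis and vertical below 0.26 rad and linear speed of yellow_pail below 0.15 m/s and distance of green_pail from where it was at the start of the episode below 0.03 m and angle between green_pail's own z axis and vertical below 0.15 rad); the robot touches nothing.
It fails at once if the green pail is pushed more than 30 mm or tipped over (distance of green_pail from where it was at the start of the episode above 0.03 m or angle between green_pail's own z axis and vertical above 0.3 rad).
It also fails if it takes over 51 s, if anything falls off the work surface, if the arm or the gripper's body presses on something with over 40 N, if the wrist force passes 120 N, or if a joint passes its speed limit or range.

## Working session

There is one attempt and no reset: what is moved stays moved. The work goes in short steps, Python scripts to look and compute and a tool call to move; the robot and the scene stay as the last step left them, time stands still between calls to the robot, and variables do not carry over. Pictures are saved under pics/ and viewed, at most 10 in all, crops included, and the job is handed in when it is done.

Besides the shell and the picture viewer there is one more tool, called after "Call:" as name(argument=value, ...), one argument or row to a line, values as JSON. move_arm: Moves the arm, as the interface text tells. Its arguments: {"type":"object","properties":{"increments":{"type":"array","items":{"type":"array","items":{"type":"array","items":{"type":"number"}}}},"newtons":{"type":"number"}},"required":["increments"]}

```bash
mkdir -p pics
python3 - <<'E'
from station import manip
import cv2
s=manip.sense(); print(s['t'],s['tcp_pos'],s['tool_rot'],s['finger_gap'])
for c in ['side','top']:
    d=manip.snapshot(c); cv2.imwrite(f'pics/{c}1.png',d['img'][:,:,::-1])
    for l in ['yellow_pail','yellow_handle','green_pail','hook_seat']:
        print(c,l,[(m['confidence'],m['xyz']) for m in manip.mark_of(l,c)[:2]])
E
```

```text
0.0 [0.27963489 0.55807053 0.20033041] [ 2.30293596e-01  9.73120590e-01 -9.95026180e-04 -4.33383262e-04] 1.0008431544912797
side yellow_pail []
side yellow_handle [(0.97, [0.5671, -0.0609, 0.1165])]
side green_pail [(0.77, [0.5078, -0.3361, -0.0009])]
side hook_seat []
top yellow_pail [(0.95, [0.5621, -0.0605, 0.0056])]
top yellow_handle [(0.71, [0.5674, -0.0629, 0.1158])]
top green_pail [(0.91, [0.5092, -0.3303, -0.0003])]
top hook_seat [(0.69, [0.5797, 0.3134, 0.1681])]
```

View pics/top1.png

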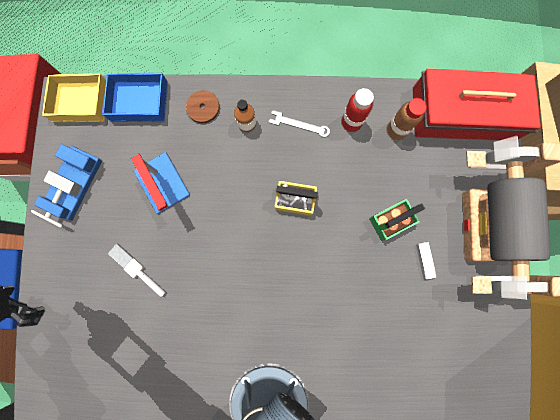

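View pics/side1.png

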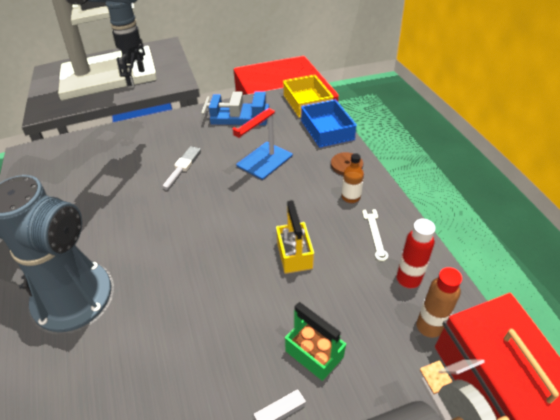

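The top view shows the red arm running from (139,158) to (160,207), with its tip toward the robot. The yellow pail is near (297,198) with its bar almost along image-horizontal, and the green pail is near (396,220). Next I measure the angles.

```bash
cat > h.py <<'E'
import numpy as np, cv2
from station import manip
def toplane(d,uv,z,T=None):
    """pixels -> world points on plane z"""
    K=np.array([[d['fx'],0,d['cx']],[0,d['fy'],d['cy']],[0,0,1.]])
    n=cv2.undistortPoints(np.float64(uv).reshape(-1,1,2),K,np.array([d['k1'],0,0,0.])).reshape(-1,2)
    W=np.linalg.inv(d['world_to_cam']) if T is None else T
    r=np.c_[n,np.ones(len(n))]@W[:3,:3].T; c=W[:3,3]
    return (c+r*((z-c[2])/r[:,2])[:,None])[:,:2]
def fit(P):
    """centre, long-axis angle (deg), size of min-area rectangle"""
    c,s,a=cv2.minAreaRect(np.float32(P*1000)); b=cv2.boxPoints((c,s,a))
    e=max([b[1]-b[0],b[2]-b[1]],key=np.linalg.norm)
    return np.round(np.array(c)/1000,4),round(float(np.degrees(np.arctan2(e[1],e[0]))),1),np.round(s,1)
E
python3 - <<'E'
from h import *
d=manip.snapshot('top'); im=d['img'].astype(int)
def sel(m,x0,x1,y0,y1):
    v,u=np.nonzero(m[y0:y1,x0:x1]); return np.c_[u+x0,v+y0]
R,G,B=im[...,0],im[...,1],im[...,2]
print('arm',fit(toplane(d,sel((R>120)&(G<90)&(B<90),125,175,145,215),.17)))
print('base',fit(toplane(d,sel((B>120)&(R<100)&(B>G+30),125,195,145,225),.012)))
Y=sel((R>140)&(G>110)&(B<80),265,330,170,225); print('yrim',fit(toplane(d,Y,.06)))
print('bar',fit(toplane(d,sel((R<50)&(G<50)&(B<50),278,322,182,203),.145)))
cv2.imwrite('pics/topc.png',cv2.resize(d['img'][140:230,110:330,::-1],None,fx=3.6,fy=3.6,interpolation=cv2.INTER_CUBIC))
E
```

```text
arm (array([0.5784, 0.3104]), 32.5, array([151.5,  25.5]))
base (array([0.6062, 0.3273]), 31.3, array([149.7, 110.4]))
yrim (array([ 0.5591, -0.06  ]), 81.6, array([104.3,  72.3]))
bar (array([ 0.5623, -0.0597]), 81.7, array([88.3, 17.1]))
```

View pics/topc.png

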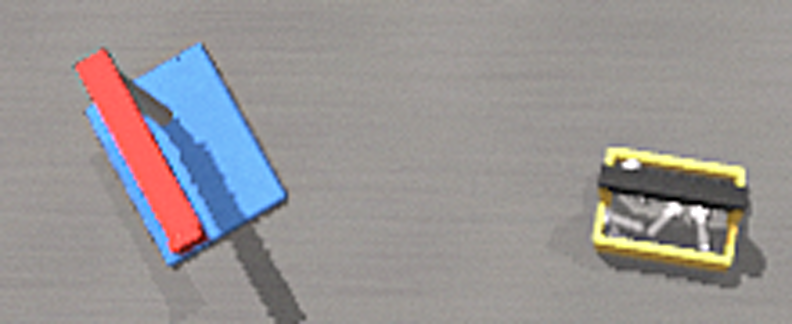

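Call:
move_arm(
  increments=[
    [[-1,0.01,-0.02,0.03,-4.5],[-1,0.015,-0.035,0.02,-4.5],[-1,0.0175,-0.04,0.01,-4.5],[-1,0.0185,-0.041,0,-4.5],[-1,0.0185,-0.041,0,-4.5],[-1,0.0185,-0.041,0,-4.5],[-1,0.0185,-0.041,0,-4.5],[-1,0.0185,-0.041,0,-4.5]],
  ],
  newtons=60,
)

```text
t: 1.35
tcp_pos: [0.4156, 0.2571, 0.2617]
tool_rot: [0.521, 0.854, 0.0, 0.0]
force: [0.7, 0.5, -0.2]
finger_gap: 1.0
gripper_force: 0.0
```

Call:
move_arm(
  increments=[
    [[-1,0.0185,-0.041,0,-4.5],[-1,0.0185,-0.041,0,-4.5],[-1,0.0185,-0.041,0,-4.5],[-1,0.0185,-0.041,0,-4.5],[-1,0.0185,-0.041,0,-4.5],[-1,0.0185,-0.041,0,-4.5],[-1,0.0185,-0.041,0,-4.5],[-1,0.0165,-0.032,0,-4.2]],
  ],
)

```text
t: 2.15
tcp_pos: [0.5619, -0.063, 0.2615]
tool_rot: [0.758, 0.652, 0.0, 0.0]
force: [-0.3, 0.7, -0.2]
finger_gap: 1.001
gripper_force: 0.0
```

```bash
cat >> h.py <<'E'
from scipy.spatial.transform import Rotation as Ro
def wristT(d,s):
    T=np.eye(4); T[:3,:3]=Ro.from_quat(s['tool_rot']).as_matrix(); T[:3,3]=s['tcp_pos']
    return T@d['tool_from_camera']
def state():
    s=manip.sense(); y=Ro.from_quat(s['tool_rot']).as_matrix()[:,1]
    print('t',round(s['t'],2),'tcp',np.round(s['tcp_pos'],4),'yaw_y',np.round(np.degrees(np.arctan2(y[1],y[0])),1),'F',np.round(s['force'],1),'gap',round(s['finger_gap'],3),'grip',round(s['gripper_force'],1)); return s
E
python3 - <<'E'
from h import *
s=state(); d=manip.snapshot('wrist'); cv2.imwrite('pics/w1.png',d['img'][:,:,::-1])
print([(m['confidence'],m['xyz']) for m in manip.mark_of('yellow_handle','wrist')])
E
```

```text
t 2.15 tcp [ 0.5619 -0.063   0.2615] yaw_y -8.6 F [-0.3  0.7 -0.2] gap 1.001 grip 0.0
[(0.87, [0.563, -0.0637, 0.1157])]
```

View pics/w1.png

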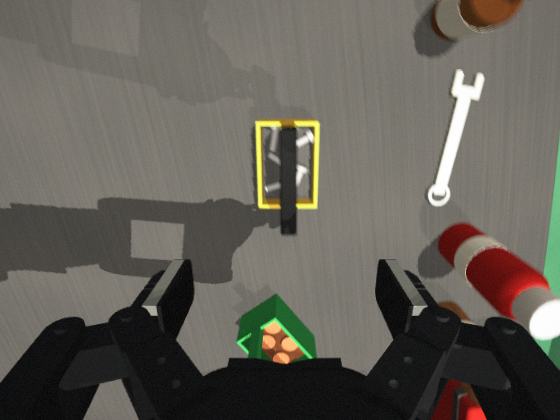

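The bar appears vertical at column 289, rows about 127–235, so it lines up with the closing axis and sits centred between the fingers. I compute its centre.

Run:
```python
from h import *
s=manip.sense(); d=manip.snapshot('wrist'); im=d['img'].astype(int).sum(2)
v,u=np.nonzero(im[120:245,276:304]<110); T=wristT(d,s)
print(u.min()+276,u.max()+276,v.min()+120,v.max()+120)
print('bar',fit(toplane(d,np.c_[u+276,v+120],.145,T)))
Rm=d['img'].astype(int); m=(Rm[...,0]>140)&(Rm[...,1]>110)&(Rm[...,2]<70); v,u=np.nonzero(m[110:215,250:325])
print('rim',fit(toplane(d,np.c_[u+250,v+110],.06,T)))
```

```text
276 292 123 230
bar (array([ 0.5648, -0.0588]), 82.3, array([102.3,  14.8]))
rim (array([ 0.5648, -0.0594]), 81.3, array([106.6,  67.1]))
```

Call:
move_arm(
  increments=[
    [[-1,0.002,0.003,-0.04,0],[-1,0,0,-0.04,0],[-1,0,0,-0.035,0],[-1,0,0,-0.027,0],[-1,0,0,0,0],[1,0,0,0,0],[1,0,0,0,0],[1,0,0,0,0]],
  ],
  newtons=60,
)

```text
t: 3.1
tcp_pos: [0.5644, -0.0574, 0.1213]
tool_rot: [0.756, 0.654, 0.001, 0.002]
force: [-0.1, -0.1, 0.5]
finger_gap: 0.515
gripper_force: 0.0
```

Call:
move_arm(
  increments=[
    [[1,0,0,0,0],[1,0,0,0,0],[1,0,0,0,0],[1,0,0,0,0],[1,0,0,0,0]],
  ],
)

```text
t: 3.6
tcp_pos: [0.5631, -0.0573, 0.1193]
tool_rot: [0.757, 0.654, -0.0, -0.0]
force: [0.2, 0.7, -0.4]
finger_gap: -0.002
gripper_force: 0.0
```

The fingers shut fully with no grip force, so the grasp missed. I take a look.

Run:
```python
from h import *
s=state(); ims=[]
for c in ['wrist','side']:
    d=manip.snapshot(c); ims.append(d['img'][:,:,::-1])
    print(c,[(m['confidence'],m['xyz']) for m in manip.mark_of('yellow_handle',c)[:2]],[(m['confidence'],m['xyz']) for m in manip.mark_of('yellow_pail',c)[:2]])
a=cv2.resize(ims[0],(400,300)); b=cv2.resize(ims[1][170:320,200:400],(400,300))
cv2.imwrite('pics/miss.png',np.hstack([a,b]))
```

```text
t 3.6 tcp [ 0.5631 -0.0573  0.1193] yaw_y -8.3 F [ 0.2  0.7 -0.4] gap -0.002 grip 0.0
wrist [(0.66, [0.5658, -0.0575, 0.0016]), (0.59, [0.5606, -0.0619, 0.1142])] [(0.56, [0.5644, -0.0589, 0.0016])]
side [] [(0.85, [0.5671, -0.0621, -0.0017])]
```

View pics/miss.png

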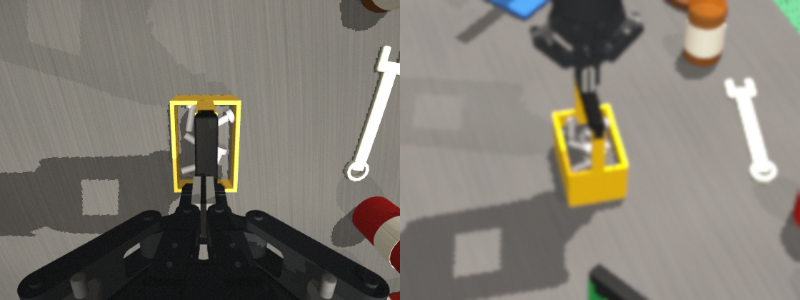

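The left half shows the finger pads either side of the bar near (203,185), so they may actually hold it. I zoom in.

Run:
```python
from h import *
s=state();d=manip.snapshot('wrist'); a=cv2.resize(d['img'][120:370,210:370,::-1],(384,600),interpolation=cv2.INTER_CUBIC)
d=manip.snapshot('side'); b=cv2.resize(d['img'][170:300,250:340,::-1],(415,600),interpolation=cv2.INTER_CUBIC)
cv2.imwrite('pics/miss2.png',np.hstack([a,b]))
```

```text
t 3.9 tcp [ 0.5631 -0.0573  0.1192] yaw_y -8.3 F [0.1 0.2 0.6] gap 0.003 grip 0.0
```

View pics/miss2.png

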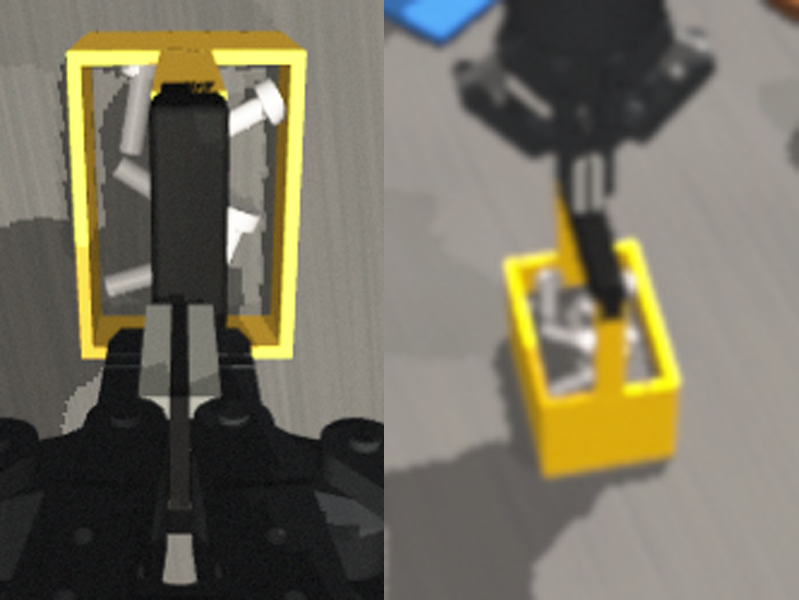

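Run:
```python
from h import *
s=manip.sense()
def proj(d,M,p):
    K=np.array([[d['fx'],0,d['cx']],[0,d['fy'],d['cy']],[0,0,1.]])
    r=cv2.Rodrigues(M[:3,:3])[0]
    return np.round(cv2.projectPoints(np.float64([p]),r,M[:3,3],K,np.array([d['k1'],0,0,0.]))[0].ravel(),1)
d=manip.snapshot('wrist'); T=np.linalg.inv(wristT(d,s)); print(d['tool_from_camera'].round(3),d['k1'])
e=manip.snapshot('side'); t=manip.snapshot('top')
for dz in (0,.013,.026,.04):
    p=s['tcp_pos']+[0,0,dz]; print(dz,proj(d,T,p),proj(e,e['world_to_cam'],p),proj(t,t['world_to_cam'],p))
for y in(-.052,.052):
  for z in (.115,.145):
    a=np.radians(-8.3); p=np.array([.564-np.sin(a)*y,-.06+np.cos(a)*y,z]); print('bar end',y,z,proj(d,T,p),proj(e,e['world_to_cam'],p))
```

```text
[[ 0.    -0.952 -0.306  0.078]
 [ 1.    -0.     0.001  0.   ]
 [-0.001 -0.306  0.952 -0.171]
 [ 0.     0.     0.     1.   ]] -0.05350543768404619
0 [283.8 238. ] [294.1 221.2] [295.5 193.6]
0.013 [283.8 247.9] [294.1 217.4] [295.7 192.7]
0.026 [283.8 259.2] [294.1 213.5] [295.9 191.9]
0.04 [283.8 273.5] [294.1 209.2] [296.1 190.9]
bar end -0.052 0.115 [285.8 311.3] [299.5 239.3]
bar end -0.052 0.145 [286.1 344.4] [299.6 230.4]
bar end 0.052 0.115 [286.1 152.8] [290.5 208. ]
bar end 0.052 0.145 [286.5 163.3] [290.4 199.1]
```

The bar projects where I expected it, but finger gap and grip both read zero. A small lift will show whether it is held.

Call:
move_arm(
  increments=[
    [[1,0,0,0.01,0],[1,0,0,0.01,0],[1,0,0,0,0]],
  ],
  newtons=60,
)

```text
t: 4.45
tcp_pos: [0.5647, -0.0577, 0.1414]
tool_rot: [0.757, 0.654, 0.001, 0.002]
force: [0.7, -0.6, 0.2]
finger_gap: 0.003
gripper_force: 0.0
```

Run:
```python
from h import *
s=state();d=manip.snapshot('wrist'); a=cv2.resize(d['img'][120:370,210:370,::-1],(384,600),interpolation=cv2.INTER_CUBIC)
d=manip.snapshot('side'); b=cv2.resize(d['img'][170:300,250:340,::-1],(415,600),interpolation=cv2.INTER_CUBIC)
cv2.imwrite('pics/lift.png',np.hstack([a,b]))
for l in ['yellow_pail','yellow_handle']: print([(m['confidence'],m['xyz']) for m in manip.mark_of(l,'side')[:2]])
```

```text
t 4.45 tcp [ 0.5647 -0.0577  0.1414] yaw_y -8.3 F [ 0.7 -0.6  0.2] gap 0.003 grip 0.0
[(0.78, [0.5673, -0.0617, -0.0021])]
[(0.93, [0.5679, -0.0604, 0.1139])]
```

View pics/lift.png

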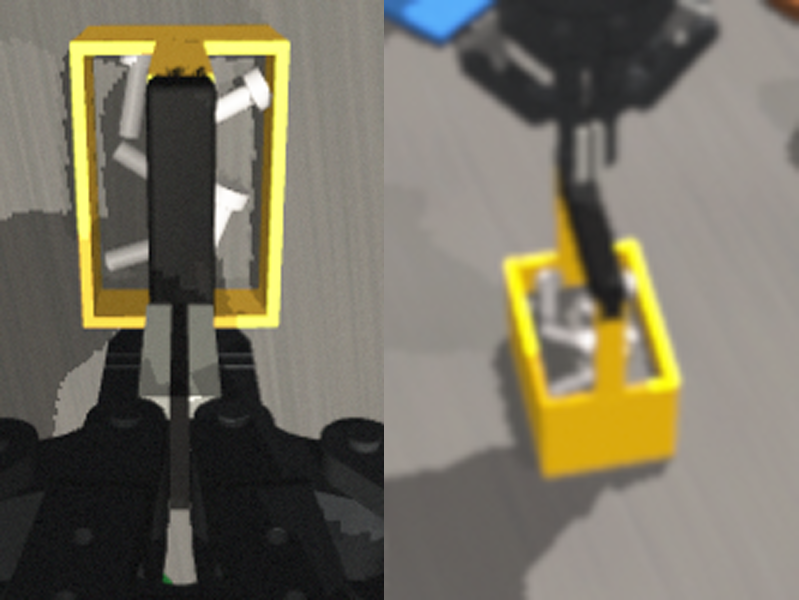

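The pail was never held; the fingers closed above the bar. I check the wrist camera's real height with PnP on the pail's known geometry.

Run:
```python
from h import *
s=manip.sense(); d=manip.snapshot('wrist'); W=wristT(d,s)
K=np.array([[d['fx'],0,d['cx']],[0,d['fy'],d['cy']],[0,0,1.]]); D=np.array([d['k1'],0,0,0.])
c=np.array([[70,42],[292,42],[280,327],[82,327],[148,90],[215,90]])*[160/384,250/600]+[210,120]
# pail frame: image up = which pail y; right = tool y = pail x (yaw -8.3)
print(d['fx'],'tool x',Ro.from_quat(s['tool_rot']).as_matrix()[:,0].round(2))
O=np.array([[-36,52,60],[36,52,60],[36,-52,60],[-36,-52,60],[-8,52,145],[8,52,145]])/1000.
a=np.radians(-8.3);R=np.array([[np.cos(a),-np.sin(a),0],[np.sin(a),np.cos(a),0],[0,0,1]])
P=O@R.T+[.5645,-.060,0]
print('proj err',(cv2.projectPoints(P,cv2.Rodrigues(np.linalg.inv(W)[:3,:3])[0],np.linalg.inv(W)[:3,3],K,D)[0].reshape(-1,2)-c).round(1).tolist())
ok,r,t=cv2.solvePnP(P,c,K,D); Rm=cv2.Rodrigues(r)[0]; C=(-Rm.T@t).ravel()
print('cam pnp',C.round(3),'reported',W[:3,3].round(3)); print('rotdiff deg',np.degrees(Ro.from_matrix(Rm.T@W[:3,:3].T).as_rotvec()).round(1))
# position only with the reported rotation
from scipy.optimize import least_squares
Rr=W[:3,:3].T
f=lambda C:(cv2.projectPoints(P,cv2.Rodrigues(Rr)[0],-Rr@C,K,D)[0].reshape(-1,2)-c).ravel()
o=least_squares(f,W[:3,3]); print('fixed rot',o.x.round(4),(o.x-W[:3,3]).round(4),'rms',np.sqrt(np.mean(o.fun**2)).round(2))
```

```text
318.7459700881501 tool x [0.14 0.99 0.  ]
proj err [[0.9, -0.3], [0.8, -0.3], [0.4, 0.9], [0.9, 0.9], [0.5, -1.7], [3.1, -1.7]]
cam pnp [0.576 0.022 0.312] reported [0.574 0.02  0.311]
rotdiff deg [-0.5  0.3 -0. ]
fixed rot [0.5752 0.0208 0.3136] [0.0009 0.0009 0.0028] rms 0.73
```

The camera pose agrees to 3 mm, so the tips themselves must end behind the nominal TCP. I measure that from the wrist picture, where the tip edge sits at about row 247.

Run:
```python
from h import *
d=manip.snapshot('wrist'); M=np.linalg.inv(d['tool_from_camera'])
K=np.array([[d['fx'],0,d['cx']],[0,d['fy'],d['cy']],[0,0,1.]]);D=np.array([d['k1'],0,0,0.])
for b in (0,.01,.02,.025,.03,.035,.04):
    p=np.float64([[.011,0,-b],[0,0,-b],[.011,.011,-b]]); print(b,cv2.projectPoints(p,cv2.Rodrigues(M[:3,:3])[0],M[:3,3],K,D)[0].reshape(-1,2).round(1).tolist())
g=cv2.cvtColor(d['img'],cv2.COLOR_RGB2GRAY)
for u in (275,278,294,297): print(u,g[236:262,u].tolist())
```

```text
0 [[283.8, 220.6], [283.8, 238.0], [302.9, 220.6]]
0.01 [[283.8, 227.2], [283.8, 245.5], [303.9, 227.2]]
0.02 [[283.8, 234.7], [283.8, 253.8], [305.1, 234.7]]
0.025 [[283.8, 238.7], [283.8, 258.3], [305.7, 238.7]]
0.03 [[283.8, 243.0], [283.8, 263.1], [306.4, 243.0]]
0.035 [[283.8, 247.6], [283.8, 268.2], [307.1, 247.6]]
0.04 [[283.8, 252.4], [283.8, 273.5], [307.8, 252.4]]
275 [24, 25, 27, 28, 28, 29, 27, 42, 46, 52, 61, 103, 125, 125, 124, 127, 123, 125, 125, 126, 126, 125, 126, 125, 128, 122]
278 [32, 28, 31, 28, 30, 28, 30, 28, 26, 30, 57, 104, 125, 126, 128, 123, 126, 126, 124, 125, 125, 127, 123, 122, 127, 122]
294 [50, 49, 50, 52, 50, 48, 42, 34, 33, 29, 54, 107, 128, 125, 123, 127, 125, 123, 125, 126, 124, 123, 123, 122, 128, 126]
297 [48, 50, 53, 47, 52, 50, 52, 53, 47, 51, 63, 104, 125, 125, 123, 125, 125, 131, 126, 122, 123, 124, 126, 122, 127, 123]
```

Call:
move_arm(
  increments=[
    [[-1,0,-0.002,0.01,0],[-1,0,0,0,0],[-1,0,0,0,0],[-1,0,0,0,0],[-1,0,0,0,0],[-1,0,0,0,0],[-1,0,0,0,0],[-1,0,0,0,0]],
  ],
)

```text
t: 5.55
tcp_pos: [0.5631, -0.0593, 0.1492]
tool_rot: [0.757, 0.654, -0.0, -0.0]
force: [-0.4, 0.2, 0.8]
finger_gap: 0.996
gripper_force: 0.0
```

Call:
move_arm(
  increments=[
    [[-1,0,0,-0.02,0],[-1,0,0,-0.02,0],[-1,0,0,-0.01,0],[-1,0,0,-0.008,0],[-1,0,0,0,0]],
  ],
)

```text
t: 6.05
tcp_pos: [0.5626, -0.0592, 0.0904]
tool_rot: [0.757, 0.654, -0.0, -0.001]
force: [-0.2, -1.6, 0.0]
finger_gap: 1.001
gripper_force: 0.0
```

Call:
move_arm(
  increments=[
    [[1,0,0,0,0],[1,0,0,0,0],[1,0,0,0,0],[1,0,0,0,0],[1,0,0,0,0],[1,0,0,0,0],[1,0,0,0,0],[1,0,0,0,0]],
  ],
  newtons=60,
)

```text
t: 6.85
tcp_pos: [0.5642, -0.0596, 0.0918]
tool_rot: [0.757, 0.654, 0.001, 0.001]
force: [0.9, 0.0, 2.9]
finger_gap: 0.172
gripper_force: 62.4
```

It is held now: the gap is 14.6 mm at 62 N, and the bar underside is 23 mm above the TCP. I lift and carry it to a point ahead of the hook tip, turning it +40°.

Call:
move_arm(
  increments=[
    [[1,0,0,0.01,0],[1,0,0,0.02,0],[1,0,0,0.03,0],[1,0,0,0.02,0],[1,-0.002,0.0045,0.005,1],[1,-0.006,0.015,0,2.5],[1,-0.01,0.025,0,4],[1,-0.01,0.027,0,4]],
  ],
)

```text
t: 7.65
tcp_pos: [0.5319, 0.014, 0.1743]
tool_rot: [0.686, 0.728, -0.001, -0.003]
force: [0.6, 0.4, -4.0]
finger_gap: 0.175
gripper_force: 61.6
```

Call:
move_arm(
  increments=[
    [[1,-0.011,0.03,0,4],[1,-0.011,0.03,0,4],[1,-0.011,0.03,0,4],[1,-0.011,0.03,0,4],[1,-0.011,0.03,0,4],[1,-0.011,0.03,0,4],[1,-0.01,0.027,0,3.2],[1,-0.006,0.015,0,1.5]],
  ],
)

```text
t: 8.45
tcp_pos: [0.4484, 0.2363, 0.1743]
tool_rot: [0.483, 0.875, -0.002, -0.003]
force: [0.3, 0.2, -4.2]
finger_gap: 0.174
gripper_force: 61.6
```

Run:
```python
from h import *
s=state(); T={}
for c in ['wrist','side','top']:
    d=manip.snapshot(c); T[c]=d['img'][:,:,::-1]
    for l in ['yellow_handle','yellow_pail','hook_seat','green_pail']: print(c,l,[(m['confidence'],m['xyz']) for m in manip.mark_of(l,c)[:2]])
    if c=='top':
        im=d['img'].astype(int); R,G,B=im[...,0],im[...,1],im[...,2]
        m=(R>120)&(G<90)&(B<90); v,u=np.nonzero(m[145:215,125:175]); print('arm',fit(toplane(d,np.c_[u+125,v+145],.17)))
a=cv2.resize(T['wrist'],(400,300)); b=cv2.resize(T['side'][75:225,150:350],(400,300))
cv2.imwrite('pics/pre.png',np.hstack([a,b]))
```

```text
t 8.45 tcp [0.4484 0.2363 0.1743] yaw_y 32.2 F [ 0.3  0.2 -4.2] gap 0.174 grip 61.6
wrist yellow_handle []
wrist yellow_pail [(0.73, [0.4483, 0.2371, 0.0882])]
wrist hook_seat [(0.7, [0.5788, 0.3135, 0.1699])]
wrist green_pail []
side yellow_handle [(0.79, [0.4519, 0.2335, 0.2037])]
side yellow_pail [(0.69, [0.4545, 0.2336, 0.2016]), (0.65, [0.4551, 0.2305, 0.0852])]
side hook_seat [(0.6, [0.5778, 0.3137, 0.1698])]
side green_pail [(0.56, [0.5097, -0.3324, 0.0011])]
top yellow_handle [(0.86, [0.4549, 0.233, 0.2016])]
top yellow_pail [(0.67, [0.4508, 0.2319, 0.0854])]
top hook_seat [(0.82, [0.5813, 0.3166, 0.1728]), (0.65, [0.5111, -0.3301, -0.0003])]
top green_pail [(0.72, [0.5119, -0.3322, 0.0015])]
arm (array([0.5786, 0.3084]), 34.6, array([149.7,  25.4]))
```

View pics/pre.png

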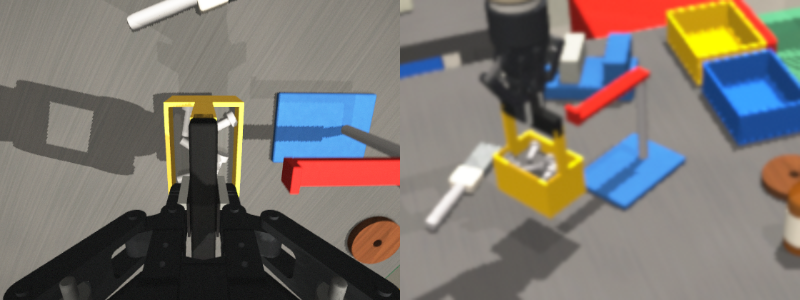

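The wrist view shows the pail level in the grip and the red arm to the right, parallel to the closing axis, starting at about (282,175) of the half-size picture. I measure its line from here in the tool frame.

Run:
```python
from h import *
s=manip.sense(); d=manip.snapshot('wrist'); im=d['img'].astype(int); R,G,B=im[...,0],im[...,1],im[...,2]
v,u=np.nonzero((R>150)&(G<80)&(B<80)); k=(u>410)&(v>200)&(v<285); u,v=u[k],v[k]
print('cols',u.min(),u.max())
a=np.radians(32.0); e=np.array([np.cos(a),np.sin(a)]); n=np.array([-e[1],e[0]])
up=[];lo=[]
for c in range(430,556,20):
    w=v[u==c]; up.append((c,w.min())); lo.append((c,w.max())); 
for nm,q in (('top edge',up),('bottom edge',lo)):
  P=toplane(d,q,.17,wristT(d,s)); f=np.polyfit(P[:,0],P[:,1],1); rel=P-s['tcp_pos'][:2]
  print(nm,'angle',np.degrees(np.arctan(f[0])).round(1),'side offset',(rel@n*1000).round(1),'along',(rel@e*1000).round(0))
seat=np.array([.581,.313]); print('seat rel along,side',((seat-s['tcp_pos'][:2])@e).round(4),((seat-s['tcp_pos'][:2])@n).round(4))
```

```text
cols 411 559
top edge angle 32.2 side offset [10.3 10.3 10.2 10.1 10.7 10.6 10.5] along [ 88. 100. 113. 126. 138. 152. 165.]
bottom edge angle 31.8 side offset [-12.4 -12.6 -12.  -12.2 -12.5 -12.  -13. ] along [ 91. 104. 117. 130. 144. 157. 171.]
seat rel along,side 0.1502 -0.0007
```

The arm line matches to about 1 mm and 0.2°, and the seat is 150 mm ahead. I thread 142 mm along it.

Call:
move_arm(
  increments=[
    [[1,0.01,0.006,0,0],[1,0.018,0.011,0,0],[1,0.02,0.0125,0,0],[1,0.02,0.0125,0,0],[1,0.02,0.0125,0,0],[1,0.018,0.011,0,0],[1,0.0145,0.0095,0,0],[1,0,0,0,0]],
  ],
)

```text
t: 10.05
tcp_pos: [0.5769, 0.3109, 0.1761]
tool_rot: [0.486, 0.874, 0.002, 0.001]
force: [0.1, -0.4, -4.3]
finger_gap: 0.17
gripper_force: 61.6
```

Call:
move_arm(
  increments=[
    [[1,0,0,-0.01,0],[1,0,0,-0.008,0],[1,0,0,-0.004,0],[1,0,0,-0.002,0],[1,0,0,0,0]],
  ],
)

```text
t: 10.55
tcp_pos: [0.5731, 0.3089, 0.1519]
tool_rot: [0.486, 0.874, -0.0, -0.0]
force: [-0.3, 0.0, -4.1]
finger_gap: 0.169
gripper_force: 61.5
```

Call:
move_arm(
  increments=[
    [[1,0,0,-0.001,0],[1,0,0,-0.001,0],[1,0,0,0,0]],
  ],
)

```text
t: 10.85
tcp_pos: [0.5737, 0.3092, 0.1505]
tool_rot: [0.486, 0.874, 0.0, 0.0]
force: [0.4, 0.1, -5.6]
finger_gap: 0.175
gripper_force: 61.6
```

Call:
move_arm(
  increments=[
    [[1,0,0,-0.0015,0],[1,0,0,-0.0015,0],[1,0,0,0,0]],
  ],
)

```text
t: 11.15
tcp_pos: [0.5734, 0.3091, 0.147]
tool_rot: [0.486, 0.874, -0.0, -0.0]
force: [-0.1, -0.3, -4.8]
finger_gap: 0.176
gripper_force: 61.6
```

Call:
move_arm(
  increments=[
    [[1,0,0,-0.001,0],[1,0,0,-0.001,0],[1,0,0,0,0]],
  ],
)

```text
t: 11.45
tcp_pos: [0.5737, 0.3092, 0.1466]
tool_rot: [0.486, 0.874, 0.0, 0.0]
force: [-2.4, -1.2, 5.1]
finger_gap: 0.168
gripper_force: 62.7
```

Call:
move_arm(
  increments=[
    [[1,0,0,-0.001,0],[1,0,0,0,0]],
  ],
)

```text
t: 11.65
tcp_pos: [0.5737, 0.3092, 0.1466]
tool_rot: [0.486, 0.874, 0.0, 0.0]
force: [-4.8, -1.6, 9.1]
finger_gap: 0.171
gripper_force: 63.5
```

Contact came at the expected height, with force going from −4.8 to +9 N. I ease off and open to half.

Call:
move_arm(
  increments=[
    [[1,0,0,0.001,0],[0.2,0,0,0,0],[0.2,0,0,0,0],[0,0,0,0,0],[0,0,0,0,0],[0,0,0,0,0],[0,0,0,0,0]],
  ],
)

```text
t: 12.35
tcp_pos: [0.5737, 0.3092, 0.1452]
tool_rot: [0.486, 0.874, -0.0, -0.0]
force: [0.3, 0.2, 0.2]
finger_gap: 0.499
gripper_force: 0.0
```

Run:
```python
from h import *
s=state()
for c in ['wrist','side','top']:
    d=manip.snapshot(c)
    for l in ['yellow_handle','yellow_pail','hook_seat']: print(c,l,[(m['confidence'],m['xyz']) for m in manip.mark_of(l,c)[:1]])
    if c=='wrist': a=cv2.resize(d['img'][:,:,::-1],(400,300))
    if c=='side': b=cv2.resize(d['img'][75:225,150:350,::-1],(400,300))
cv2.imwrite('pics/rel.png',np.hstack([a,b]))
```

```text
t 12.35 tcp [0.5737 0.3092 0.1452] yaw_y 31.9 F [0.3 0.2 0.2] gap 0.499 grip 0.0
wrist yellow_handle []
wrist yellow_pail [(0.62, [0.573, 0.3098, 0.0552])]
wrist hook_seat []
side yellow_handle [(0.79, [0.5765, 0.3091, 0.1719])]
side yellow_pail [(0.62, [0.5782, 0.3083, 0.0535])]
side hook_seat [(0.86, [0.5799, 0.3156, 0.1723])]
top yellow_handle [(0.75, [0.5748, 0.3117, 0.1711])]
top yellow_pail [(0.86, [0.5738, 0.3086, 0.0573])]
top hook_seat [(0.94, [0.5816, 0.317, 0.1721])]
```

View pics/rel.png

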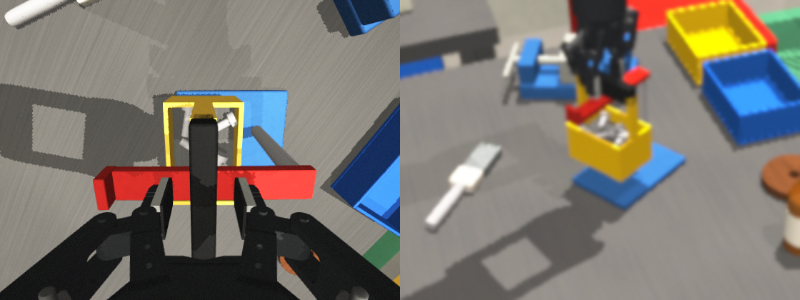

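The bar rests across the middle of the red arm at about (203,185), the pail hangs level at z≈0.055, and the fingers are clear on both sides. I retreat straight up.

Call:
move_arm(
  increments=[
    [[0,0,0,0.008,0],[0,0,0,0.015,0],[0,0,0,0.025,0],[0,0,0,0.035,0],[0,0,0,0.035,0],[0,0,0,0.02,0],[0,0,0,0,0],[0,0,0,0,0]],
  ],
)

```text
t: 13.75
tcp_pos: [0.5733, 0.3091, 0.2833]
tool_rot: [0.486, 0.874, 0.0, 0.0]
force: [-0.2, 0.0, -0.1]
finger_gap: 0.502
gripper_force: 0.0
```

Call:
move_arm(
  increments=[
    [[0,0,0,0,0],[0,0,0,0,0],[0,0,0,0,0],[0,0,0,0,0],[0,0,0,0,0],[0,0,0,0,0],[0,0,0,0,0],[0,0,0,0,0]],
  ],
)

```text
t: 14.55
tcp_pos: [0.5736, 0.3092, 0.2833]
tool_rot: [0.486, 0.874, 0.0, 0.0]
force: [0.2, 0.0, -0.5]
finger_gap: 0.502
gripper_force: 0.0
```

Run:
```python
from h import *
s=state(); ok=[]
for c in ['side','top','wrist']:
    d=manip.snapshot(c)
    for l in ['yellow_handle','yellow_pail','green_pail']:
        m=manip.mark_of(l,c)[:1]; print(c,l,[(x['confidence'],x['xyz']) for x in m])
        if l=='yellow_handle' and m: ok.append(m[0]['xyz'])
h=np.mean(ok,axis=0); e=np.array([.848,.53]); r=h[:2]-[.581,.3135]; al,sd=r@e,r@[-e[1],e[0]]
print(al,sd,h[2]-.17)
if -.04<al<.025 and abs(sd)<.015 and abs(h[2]-.17)<.008: print(manip.sign_off())
```

```text
t 14.55 tcp [0.5736 0.3092 0.2833] yaw_y 31.9 F [ 0.2  0.  -0.5] gap 0.502 grip 0.0
side yellow_handle []
side yellow_pail [(0.85, [0.5794, 0.3045, 0.0564])]
side green_pail [(0.85, [0.5098, -0.3352, -0.0022])]
top yellow_handle [(0.64, [0.5743, 0.3101, 0.1679])]
top yellow_pail [(0.76, [0.5697, 0.3073, 0.0582])]
top green_pail [(0.76, [0.509, -0.3294, -0.0009])]
wrist yellow_handle [(0.63, [0.5727, 0.3046, 0.1746])]
wrist yellow_pail [(0.88, [0.5743, 0.3107, 0.0563])]
wrist green_pail []
-0.009619499999999953 -0.001240200000000016 0.0012500000000000011
the job is handed in; nothing more can be done
None
```

The yellow pail hangs level and released near the middle of the red hook arm, about 10 mm tip-side of the seat. The green pail stands where it was, and the job was handed in at about 15 s; I was given no verdict on it. The first grasp missed because the fingertips end about 30 mm short of the stated TCP, and the second, lower grasp held.

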